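# Collect the bill boards at closing time

### The arm

A 6-joint arm with a two-finger parallel gripper is mounted at the origin on the work surface. World frame = base frame: x ahead of the robot, y to its left, z up, the work surface at z = 0. Lengths are in m, angles in rad, forces in N, time in s.
With the tool pointing down it reaches from about 0.35 to 1 m from the base axis. Payload 7.1 kg.
Tool frame: the origin (TCP) lies between the finger pads; the fingertips stand 8 mm ahead of it and the grasp point (between the pads) lies 11 mm behind it; z points along the fingers, y is the line along which they close (so a half turn about z gives the same grasp; the last joint's range is limited). The gripper opens to 85 mm and grips with 20 to 120 N. Pads are 22 mm wide; open, the fingers measure 114 mm over their backs; the gripper's body (76 mm by 85 mm) begins 54 mm behind the grasp point. The pads swing forward as they close: fully open they stand 13 mm farther back than shut.
Start: joints at [-0.019, 0.423, 1.63, -0, 1.089, -0.019], TCP at [0.625, 0, 0.239] pointing down, gripper open.
Joint ranges: [-3, 3], [-0.9, 2.11], [0.09, 2.58], [-1.31, 4.45], [0.11, 2.69], [-2.54, 2.54]. Speed limits (rad/s): [2.39, 2.39, 3.01, 3.14, 3.14, 3.14].

### API

Orientations are given as a 3x3 rotation matrix whose columns are the frame's x, y, z axes.
In Python, from plant import env gives the robot as it stands.
- The arm moves only by the tool move_arm, never from a script. Its argument "steps" is one flat list of numbers, 7 for each row, row after row: the turn, a rotation vector about the tool's x, y, z in rad, then the shift along the tool's x, y, z in cm, then the closure in counts, from 0 (fully open) to 255 (shut). In form: [ax, ay, az, tx, ty, tz, jaw, ax, ay, az, tx, ty, tz, jaw, ...]. A call has 1 to 10 rows; each row is the pose to reach, as a shift and turn from the pose commanded when the call began, along the tool's axes at that moment; what a row does not reach only later rows make up. A row lasts 1/8 s, in which the tool goes at most 62.5 mm and 10.7 degrees, less where a joint would pass 70% of its speed; a pose out of reach is approached as far as the arm can. A call with a gripper value outside its range is refused whole. The fingers move at their own pace and stop on an object; "grip_force" is the grip in N (left out, the last holds). Time passes only in rows, so rows that repeat a pose let the fingers close. It gives the time, the measured TCP pose, the force, the opening and the grip force at its end, in the units of the state.
- env.sense(): the state, without advancing time (a new reading comes with each control period).
- env.grab_frame(name): name is "scene" or "side" or "wrist"; returns the picture (480x640x3 uint8, blue, green, red); there is no depth.
- env.camera_model(name): a dict with "fx", "fy", "cx", "cy" (pixels), "dist" ([k1, k2, p1, p2, k3] as OpenCV has them; the pictures are not rectified), "cam_to_world" (4x4, takes a point from camera to world coordinates). Camera axes: x right, y down, z forward; pixel columns grow to the right and rows downward; lengths in m; the calibration is good to about 2 mm. A picture is of the moment at which its call begins: read the wrist's pose just before it. camera_model takes no time and is no camera call; for the wrist camera it gives the pose at the moment of the call.
- env.hand_in(): hands the job in; it is judged then, once.
Trained networks look in the newest picture that a camera, given by its name, has taken for a name from the list of things; names that differ only in an ending like _2 or _b are one class to them, and where a whole thing is asked for, a point or a joint stands for the part that bears it (a point fixed in the world has none). Each returns a list of dicts, best first, with "conf" (0 to 1); they miss things now and then, are a little off and sometimes report something else, mostly with a low value. They report only what shows in the picture. A call takes as long as a camera call.
- env.spot_in(target, camera): "location" ([column, row] in pixels, amid what is visible of it).
- env.outline_of(target, camera): "pixels" (480x640 bool, what is visible of it) and "location" ([column, row] in pixels, amid what is visible of it).
The state is a dict: "time": time; "joint_positions": joint angles; "joint_velocities": joint speeds; "effort": joint torques, N m; "tool_pos": TCP position; "eef_rot": TCP orientation; "force": force on the tool from outside, world axes, zero at the start; "moment": the same for the moment, N m; "opening": finger opening in m; "finger_force": force on a finger pad.
Only numpy, scipy, OpenCV 4.12 (cv2) and the standard library are available. Lean on these libraries where they do the work, as an engineer would, in place of code of your own. Each camera call takes 0.05 s, during which the arm holds its last target. There are 200 camera calls.

### The job

Closing time at the bar: collect every bill board from the black tray and stack them all flat in one square pile on the wooden stand, lengthwise along it, centred and with their edges in line. The boards cannot be gripped in their lanes: slide each one towards the open near end of the tray until it overhangs, then pinch it by the overhanging end and carry it over. When all are piled, set the brass paperweight upright on the middle of the pile, and leave the cup, glasses and other things on the counter where they stand.

Things in the scene. Friction and masses are not known exactly. Their poses are not given: they have to be found in the camera images.
- tray: fixed black tray, 325 wide (y) x 250 deep (x). Origin: middle of its near front edge, at counter level; x runs along the lanes, away from the robot. Lane floors at z = 50; lane centres y = -120, -40, 40, 120; each 75 wide between 5 mm ribs 8 high (no room for fingers beside a board). Lanes open at the near end x = 0 (sheer 50 drop), closed at x = 250 by a wall 15 high. All mm
- stand: low stand fixed to the counter, to the left or right of the tray: a dark wood block 110 mm long (x) x 48 mm wide (y), top at z = 40 mm, on a steel foot 170 x 90 x 6 mm. Origin at the centre of its underside, at counter level; x is its length direction, z up.
- board1_c (a point): slim wooden bill board, 140 (x) x 60 (y) x 5 mm (z), 45 g; the point is its centre, z normal to its face. All boards are alike; lies flat at the start, along a tray lane, its near end 15 to 55 mm behind the tray's front edge. May be absent (None): three or all four of them are there.
- board2_c (a point): slim wooden bill board, 140 (x) x 60 (y) x 5 mm (z), 45 g; the point is its centre, z normal to its face. All boards are alike; lies flat at the start, along a tray lane, its near end 15 to 55 mm behind the tray's front edge. May be absent (None): three or all four of them are there.
- board3_c (a point): slim wooden bill board, 140 (x) x 60 (y) x 5 mm (z), 45 g; the point is its centre, z normal to its face. All boards are alike; lies flat at the start, along a tray lane, its near end 15 to 55 mm behind the tray's front edge. May be absent (None): three or all four of them are there.
- board4_c (a point): slim wooden bill board, 140 (x) x 60 (y) x 5 mm (z), 45 g; the point is its centre, z normal to its face. All boards are alike; lies flat at the start, along a tray lane, its near end 15 to 55 mm behind the tray's front edge. May be absent (None): three or all four of them are there.
- weight_c (a point): brass paperweight standing on the counter to the other side of the tray, 62 mm tall, about 0.25 kg: foot 48 mm across and 30 mm high, narrower grip 40 mm across above it. The point is its centre, 31 mm above its underside; z along its axis.
- cup: bystander: white espresso cup fixed on its saucer, 120 mm across, 69 mm tall; origin at the centre of its underside
- sugar: bystander: glass sugar jar with steel cap, 72 mm across, 130 mm tall; origin at the centre of its underside
- carton: bystander: red and white drinks carton, 70 x 70 x 198 mm; origin at the centre of its underside
- tumbler: bystander: upturned glass tumbler, 72 mm across, 110 mm tall; origin at the centre of its underside
- tumbler2: bystander: second upturned glass tumbler, 72 mm across, 110 mm tall; origin at the centre of its underside

How it is judged:
By the outcome, as a careful person would: the job done as asked, in the order asked, and still so for the second after the job is handed in, with the robot touching nothing.
Of board1, board2, board3, board4 only 3 to 4 are there at a start; the rules pass over those that are not, and their reading is None.
At some moment in a run one of weight may be knocked a few centimetres aside while the robot is not near it.
Once in a run the grip may slacken for a moment while it holds something.
It also fails if it takes over 210 s, if anything falls off the work surface, if the arm or the gripper's body presses on something with over 40 N, if the wrist force passes 120 N, or if a joint passes its speed limit or range.

## Working session

There is one attempt and no reset: what is moved stays moved. The work goes in short steps, Python scripts to look and compute and a tool call to move; the robot and the scene stay as the last step left them, time stands still between calls to the robot, and variables do not carry over. Pictures are saved under pics/ and viewed, at most 17 in all, crops included, and the job is handed in when it is done.

Besides the shell and the picture viewer there is one more tool, called after "Request:" as name(argument=value, ...) on one line, values as JSON. move_arm: Moves the arm, as the interface text tells. Its arguments: {"type":"object","properties":{"steps":{"type":"array","items":{"type":"number"}},"grip_force":{"type":"number"}},"required":["steps"]}

```bash
ls; mkdir -p pics; cat > h.py <<'E'
import numpy as np, cv2
from plant import env
def ray(cm,px):
    K=np.array([[cm['fx'],0,cm['cx']],[0,cm['fy'],cm['cy']],[0,0,1]])
    u=cv2.undistortPoints(np.array(px,float).reshape(-1,1,2),K,np.array(cm['dist'])).reshape(-1,2)
    T=np.array(cm['cam_to_world']); d=np.c_[u,np.ones(len(u))]@T[:3,:3].T
    return T[:3,3],d
def toz(cm,px,z):
    o,d=ray(cm,px); return o+d*((z-o[2])/d[:,2])[:,None]
def proj(cm,P):
    K=np.array([[cm['fx'],0,cm['cx']],[0,cm['fy'],cm['cy']],[0,0,1]])
    T=np.linalg.inv(np.array(cm['cam_to_world']))
    return cv2.projectPoints(np.array(P,float).reshape(-1,1,3),cv2.Rodrigues(T[:3,:3])[0],T[:3,3],K,np.array(cm['dist']))[0].reshape(-1,2)
E
python3 - <<'E'
from h import *
np.set_printoptions(precision=3,suppress=True)
s=env.sense();print(s['time'],s['tool_pos'],s['eef_rot'],s['opening'])
im={}
for c in ['scene','side','wrist']:
    im[c]=env.grab_frame(c);cv2.imwrite(f'pics/{c}0.png',im[c])
    print(c,np.array(env.camera_model(c)['cam_to_world']),env.camera_model(c)['fx'])
z=dict(tray=.05,stand=.04,board1_c=.055,weight_c=.031,cup=.03,sugar=.06,carton=.1,tumbler=.05)
for c in ['scene','side']:
    cm=env.camera_model(c)
    for n in z:
        for r in env.outline_of(n,c):
            if r['conf']>.3: print(c,n,round(r['conf'],2),np.array(r['location']),toz(cm,r['location'],z[n])[0],r['pixels'].sum())
E
```

```text
pics
0.0 [0.624 0.    0.239] [[-0.     1.    -0.002]
 [ 1.     0.    -0.   ]
 [-0.    -0.002 -1.   ]] 0.08507295844301464
scene [[-0.4    0.663 -0.633  1.448]
 [ 0.917  0.296 -0.269  0.413]
 [ 0.009 -0.688 -0.726  1.067]
 [ 0.     0.     0.     1.   ]] 566.2901134332903
side [[ 0.916 -0.203  0.345  0.137]
 [-0.401 -0.497  0.77  -0.994]
 [ 0.015 -0.843 -0.537  0.765]
 [ 0.     0.     0.     1.   ]] 462.2486272882055
wrist [[ 1.    -0.    -0.001  0.623]
 [-0.001 -0.965 -0.264  0.067]
 [-0.001  0.264 -0.965  0.373]
 [ 0.     0.     0.     1.   ]] 406.70005929212726
scene tray 0.62 [297.9 266.2] [0.637 0.014 0.05 ] 7741
scene stand 0.77 [203.2 200.5] [ 0.518 -0.327  0.04 ] 1372
scene board1_c 0.91 [259.5 229.8] [ 0.569 -0.125  0.055] 1035
scene weight_c 0.67 [464.1 285.6] [0.516 0.397 0.031] 494
scene cup 0.9 [407.8 329.5] [0.693 0.311 0.03 ] 1170
scene sugar 0.9 [481.2 314.7] [0.61  0.454 0.06 ] 1714
scene carton 0.93 [164.6 226.2] [ 0.692 -0.321  0.1  ] 2558
scene tumbler 0.97 [526.1 301.4] [0.522 0.545 0.05 ] 1292
scene tumbler 0.65 [144.  182.1] [ 0.528 -0.516  0.05 ] 721
side tray 0.75 [339.6 257.7] [ 0.598 -0.092  0.05 ] 5484
side stand 0.93 [343.9 345.3] [ 0.474 -0.373  0.04 ] 2723
side stand 0.69 [403.9 373.6] [ 0.551 -0.488  0.04 ] 1893
side stand 0.33 [334.8 264.3] [ 0.58  -0.102  0.04 ] 841
side board1_c 0.63 [334.8 267.4] [ 0.565 -0.133  0.055] 786
side weight_c 0.63 [259.  195.1] [0.516 0.369 0.031] 251
side weight_c 0.34 [306.3 237.1] [0.565 0.064 0.031] 535
side cup 0.65 [315.1 196.9] [0.689 0.288 0.03 ] 697
side cup 0.33 [404.4 375.3] [ 0.555 -0.486  0.03 ] 1996
side sugar 0.87 [280.8 171.4] [0.628 0.463 0.06 ] 716
side carton 0.63 [422.6 286.9] [ 0.692 -0.332  0.1  ] 3147
side tumbler 0.77 [404.2 373.4] [ 0.546 -0.495  0.05 ] 2007
side tumbler 0.57 [250.6 171.4] [0.533 0.524 0.05 ] 576
side tumbler 0.36 [341.7 259. ] [ 0.601 -0.099  0.05 ] 5290
```

View pics/scene0.png

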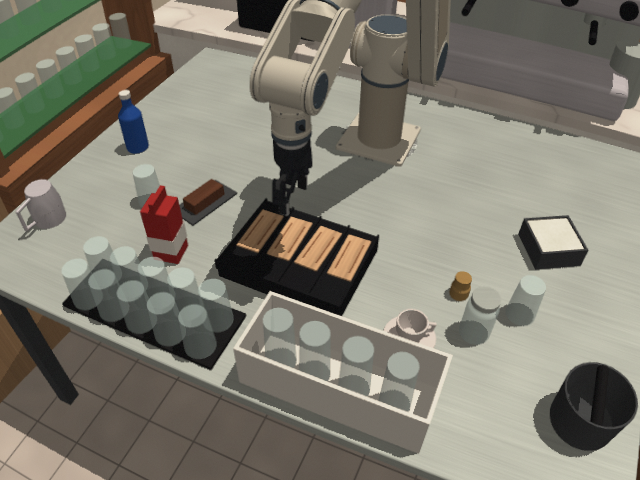

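View pics/side0.png

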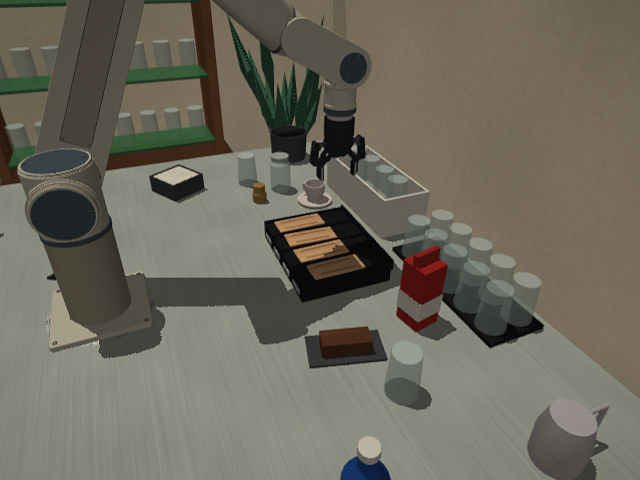

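View pics/wrist0.png

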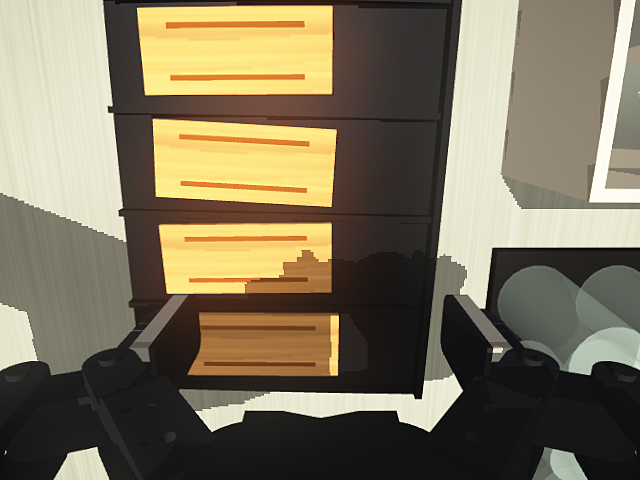

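Wrist view: four boards in lanes (at about (235,50), (245,162), (245,258), (270,345)); the tray is slightly yawed. The stand with its carton and tumbler is on the right (-y); the weight is left near (0.52,0.38).

```bash
python3 - <<'E'
from h import *
np.set_printoptions(precision=4,suppress=True)
cm=env.camera_model('wrist')
im=cv2.imread('pics/wrist0.png')
hsv=cv2.cvtColor(im,cv2.COLOR_BGR2HSV)
m=((hsv[...,0]<30)&(hsv[...,1]>70)&(hsv[...,2]>70)).astype(np.uint8)
m[:,480:]=0;m[:,:125]=0
m=cv2.morphologyEx(m,cv2.MORPH_CLOSE,np.ones((7,7)))
n,l,st,c=cv2.connectedComponentsWithStats(m)
for i in range(1,n):
    if st[i,4]<1500: continue
    p=toz(cm,np.argwhere(l==i)[:,::-1],.055)[:,:2]
    r=cv2.minAreaRect((p*1000).astype(np.float32)); print(c[i],st[i],r)
# rib near ends (top z .058) and far wall
P=toz(cm,[(108,108),(121,212),(131,302)],.058);print(P)
print(toz(cm,[(460,0),(441,121),(429,214),(420,397)],.065))
sc=cv2.imread('pics/scene0.png');sd=cv2.imread('pics/side0.png')
cv2.imwrite('pics/c1.png',np.hstack([cv2.resize(sc[165:235,160:250],(400,311)),cv2.resize(sd[315:375,300:390],(400,311),interpolation=2)]))
E
```

```text
[247.5106 145.1335] [  136     5   228   298 59294] ((566.344482421875, 32.567466735839844), (229.87330627441406, 178.14382934570312), 89.7863540649414)
[267.0471 344.104 ] [ 187  312  152   64 9002] ((571.07763671875, -122.68850708007812), (136.5279083251953, 62.74150848388672), 0.18002386391162872)
[[ 0.4642  0.0774  0.058 ]
 [ 0.4642 -0.0026  0.058 ]
 [ 0.4624 -0.0809  0.058 ]]
[[ 0.7201  0.1484  0.065 ]
 [ 0.7125  0.0672  0.065 ]
 [ 0.7083 -0.0029  0.065 ]
 [ 0.7126 -0.17    0.065 ]]
```

View pics/c1.png

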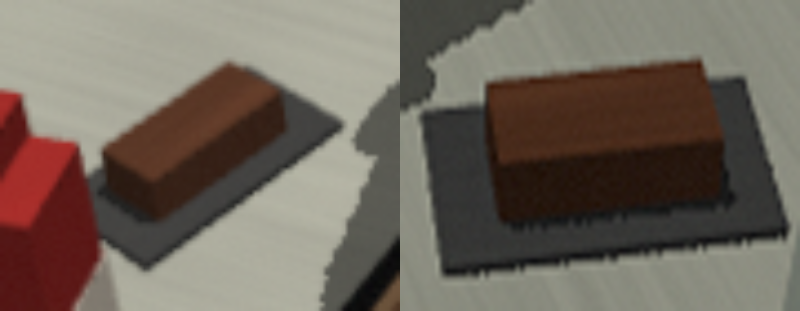

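The crops show the stand's top corners clearly in both views, so I'll triangulate them; board corners come from the wrist picture.

```bash
python3 - <<'E'
from h import *
np.set_printoptions(precision=4,suppress=True)
cm=env.camera_model('wrist')
B=[[(137,8),(332,5),(332,94),(146,95)],[(153,119),(337,130),(333,206),(155,197)],[(159,224),(331,222),(331,292),(168,293)],[(338,314),(338,376)]]
for b in B: p=toz(cm,b,.055)[:,:2];print(p.mean(0),p.ravel())
a=np.array([(102,148),(230,62),(284,92),(156,180)])/4.444+[160,165]
b=(np.array([(486,84),(702,60),(722,142),(498,164)])-[400,0])/[4.444,5.183]+[300,315]
a[:,1]=np.array([148,62,92,180])/4.443+165
for c,q in (('scene',a),('side',b)):
    p=toz(env.camera_model(c),q,.04)[:,:2];print(c,p.mean(0),p.ravel())
    for i in range(4): d=p[(i+1)%4]-p[i];print(np.linalg.norm(d),np.degrees(np.arctan2(d[1],d[0])))
E
```

```text
[0.5625 0.1167] [0.4924 0.1464 0.6321 0.1472 0.6325 0.0866 0.4929 0.0866]
[0.5646 0.035 ] [0.4965 0.0691 0.6364 0.0604 0.6338 0.0014 0.4918 0.0089]
[ 0.5629 -0.0429] [ 0.4927 -0.0133  0.6323 -0.0117  0.6327 -0.0727  0.494  -0.0738]
[ 0.6392 -0.1241] [ 0.6389 -0.0932  0.6396 -0.1549]
scene [ 0.4868 -0.3447] [ 0.5327 -0.383   0.4293 -0.3532  0.441  -0.3063  0.5442 -0.3362]
0.10764343082551356 163.94414536286973
0.04831911536933073 75.98265233970572
0.1074371616600765 -16.147362816587435
0.048155444533597894 -103.76465614823763
side [ 0.4887 -0.3517] [ 0.4426 -0.3148  0.5485 -0.3434  0.5342 -0.3896  0.4296 -0.359 ]
0.10966759596793617 -15.113656684928511
0.04839071368999373 -107.08827294393579
0.10902670315979808 163.70328095157512
0.046121831828113295 73.63993494017119
```

Request:
move_arm(steps=[0, 0, 0.18, 0, 0, 0, 255, 0, 0, 0.36, 0, 0, 0, 255, 0, 0, 0.54, 0, 0, 0, 255, 0, 0, 0.72, 0, 0, 0, 255, 0, 0, 0.9, 0, 0, 0, 255, 0, 0, 1.08, 0, 0, 0, 255, 0, 0, 1.26, 0, 0, 0, 255, 0, 0, 1.44, 0, 0, 0, 255, 0, 0, 1.57, 0, 0, 0, 255, 0, 0, 1.57, 0, 0, 0, 255], grip_force=40)

```text
time: 2.2
tool_pos: [0.625, 0.0, 0.2393]
eef_rot: [[1.0, 0.002, -0.0], [0.002, -1.0, -0.0], [-0.0, 0.0, -1.0]]
force: [-0.6, -0.2, 0.3]
opening: -0.0001
finger_force: 0.0
```

Request:
move_arm(steps=[0, 0, 0, 2, 6, 4, 255, 0, 0, 0, 3.9, 12.4, 9, 255, 0, 0, 0, 3.9, 12.4, 14, 255, 0, 0, 0, 3.9, 12.4, 17, 255, 0, 0, 0, 3.9, 12.4, 17.95, 255, 0, 0, 0, 3.9, 12.4, 17.95, 255])

```text
time: 2.95
tool_pos: [0.6639, -0.124, 0.0602]
eef_rot: [[1.0, 0.003, -0.001], [0.003, -1.0, 0.0], [-0.001, -0.0, -1.0]]
force: [-0.0, -0.4, 0.1]
opening: -0.0
finger_force: 0.0
```

Request:
move_arm(steps=[0, 0, 0, -1, 0, 0, 255, 0, 0, 0, -2, 0, 0, 255, 0, 0, 0, -3, 0, 0, 255, 0, 0, 0, -4, 0, 0, 255, 0, 0, 0, -5, 0, 0, 255, 0, 0, 0, -6, 0, 0, 255, 0, 0, 0, -7, 0, 0, 255, 0, 0, 0, -8, 0, 0, 255, 0, 0, 0, -8.4, 0, 0, 255, 0, 0, 0, -8.4, 0, 0, 255])

```text
time: 4.2
tool_pos: [0.58, -0.1242, 0.0604]
eef_rot: [[1.0, 0.001, 0.001], [0.001, -1.0, -0.0], [0.001, 0.0, -1.0]]
force: [0.7, -0.0, 6.5]
opening: 0.0002
finger_force: 2.8
```

```bash
python3 - <<'E'
from h import *
im=env.grab_frame('scene');w=env.grab_frame('wrist')
cv2.imwrite('pics/p1.png',np.hstack([cv2.resize(im[170:290,200:360],(400,300)),cv2.resize(w,(400,300))]))
E
```

```text
(no output)
```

View pics/p1.png

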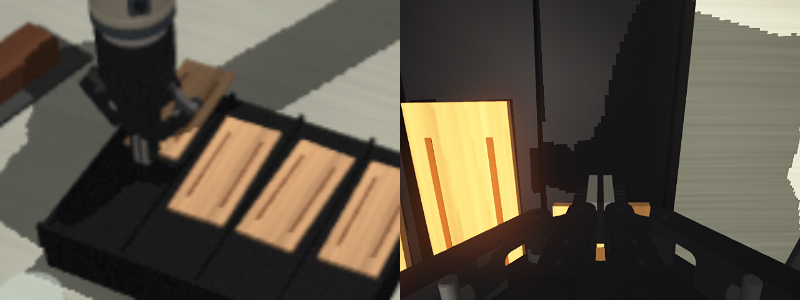

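Request:
move_arm(steps=[0, 0, 0, 1, 0, 0, 255, 0, 0, 0, 1, 0, -5, 255, 0, 0, 0, -3, 0, -8, 0, 0, 0, 0, -9, 0, -8, 0, 0, 0, 0, -13.8, 0, -8, 0, 0, 0, 0, -13.8, 0, -8, 0, 0, 0, 0, -13.8, 0, -8, 0])

```text
time: 5.18
tool_pos: [0.4429, -0.1244, 0.14]
eef_rot: [[1.0, 0.001, 0.001], [0.001, -1.0, -0.0], [0.001, 0.0, -1.0]]
force: [0.5, 0.6, -0.0]
opening: 0.0854
finger_force: 0.0
```

```bash
cat >> h.py <<'E'
def board(name,z,y0=None):
    env.grab_frame('wrist') if 0 else None
    cm=env.camera_model('wrist');im=env.grab_frame('wrist');cv2.imwrite(f'pics/{name}.png',im)
    hsv=cv2.cvtColor(im,cv2.COLOR_BGR2HSV)
    m=((hsv[...,0]<30)&(hsv[...,1]>70)&(hsv[...,2]>60)).astype(np.uint8)
    m=cv2.morphologyEx(m,cv2.MORPH_OPEN,np.ones((3,3)))
    n,l,st,c=cv2.connectedComponentsWithStats(m)
    for i in range(1,n):
        if st[i,4]<1200: continue
        p=toz(cm,np.argwhere(l==i)[:,::-1],z)[:,:2]
        r=cv2.minAreaRect((p*1000).astype(np.float32))
        print(c[i].round(),st[i],'ctr',np.round(r[0],1),'size',np.round(r[1],1),round(r[2],1),'lims',p.min(0).round(4),p.max(0).round(4))
E
python3 - <<'E'
from h import *
board('w1',.055)
print(env.sense()['tool_pos'],env.sense()['opening'])
E
```

```text
[35. 79.] [    0     0    78   155 10989] ctr [530.7  25.2] size [42.9 76.6] 86.0 lims [0.4921 0.0019] [0.5684 0.0493]
[175.  87.] [   96     0   153   184 23600] ctr [521.4 -49.8] size [74.5 90.4] 89.1 lims [ 0.4762 -0.0873] [ 0.5671 -0.0131]
[319. 128.] [  251     0   132   267 31962] ctr [ 497.3 -121.7] size [137.6  67.1] 0.0 lims [ 0.4284 -0.1553] [ 0.5661 -0.0882]
[ 0.44341779 -0.12438519  0.13994621] 0.0853670692296787
```

View pics/w1.png

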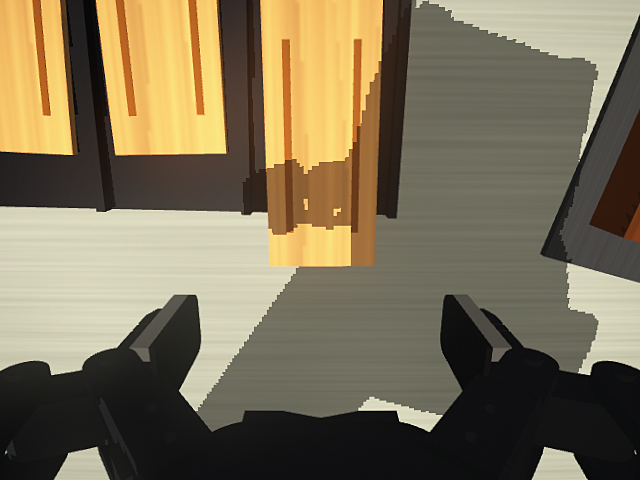

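Board 4 overhangs about 35 mm (near end at rows 266, columns 268–375), centred between the fingers. Gripping it.

Request:
move_arm(steps=[0, 0, 0, 0, 0, 4, 0, 0, 0, 0, 0, 0, 7.5, 0, 0, 0, 0, 0, 0, 8.8, 0, 0, 0, 0, 0, 0, 8.8, 100, 0, 0, 0, 0, 0, 8.8, 255, 0, 0, 0, 0, 0, 8.8, 255, 0, 0, 0, 0, 0, 8.8, 255, 0, 0, 0, 0, 0, 8.8, 255], grip_force=60)

```text
time: 6.22
tool_pos: [0.4429, -0.1243, 0.0526]
eef_rot: [[1.0, 0.001, 0.002], [0.001, -1.0, -0.001], [0.002, 0.001, -1.0]]
force: [-0.2, 1.0, 5.8]
opening: 0.0575
finger_force: 64.2
```

Request:
move_arm(steps=[0, 0, 0, 0, 0, -2, 255, 0, 0, 0, 0, 0, -5, 255, 0, 0, 0, 0, 0, -9, 255, 0, 0, 0, 0, 0, -12, 255, 0, 0, 0, 0, 0, -12, 255])

```text
time: 6.85
tool_pos: [0.4434, -0.1246, 0.1738]
eef_rot: [[1.0, 0.001, 0.005], [0.001, -1.0, -0.001], [0.005, 0.001, -1.0]]
force: [0.7, 0.8, -0.6]
opening: 0.0577
finger_force: 64.4
```

```bash
python3 - <<'E'
from h import *
s=env.sense();print(s['tool_pos'],s['opening'],s['finger_force'])
im=env.grab_frame('side');w=env.grab_frame('wrist')
cv2.imwrite('pics/p2.png',np.hstack([cv2.resize(im[180:330,230:430],(400,300)),cv2.resize(w,(400,300))]))
E
```

```text
[ 0.44341052 -0.12459903  0.17381688] 0.057680367154087454 64.40666913986206
```

View pics/p2.png

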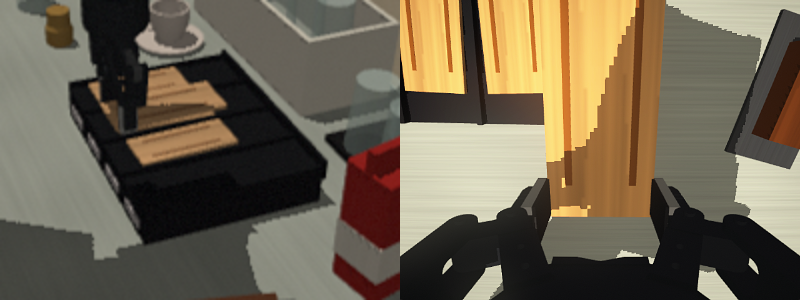

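Request:
move_arm(steps=[0, 0, 0, 0, 1.5, -2, 255, 0, 0, 0, 0, 4, -4, 255, 0, 0, 0, 0, 7, -6, 255, 0, 0, 0, 0, 9, -6, 255, 0, 0, 0, 0, 9, -6, 255, 0, 0, 0, 0, 9, -6, 255])

```text
time: 7.7
tool_pos: [0.4412, -0.2133, 0.2303]
eef_rot: [[1.0, 0.001, -0.003], [0.001, -1.0, 0.002], [-0.003, -0.002, -1.0]]
force: [-0.4, -0.3, -0.2]
opening: 0.0579
finger_force: 64.4
```

```bash
python3 - <<'E'
from h import *
s=env.sense();print(s['tool_pos'],s['opening'])
w=env.grab_frame('wrist');cv2.imwrite('pics/w2.png',w)
cm=env.camera_model('wrist');print(np.round(cm['cam_to_world'],3).tolist())
E
```

```text
[ 0.44121931 -0.21332996  0.23025093] 0.05790637737052171
[[0.001, -0.964, -0.266, 0.507], [-1.0, -0.001, 0.002, -0.213], [-0.002, 0.266, -0.964, 0.365], [0.0, 0.0, 0.0, 1.0]]
```

View pics/w2.png

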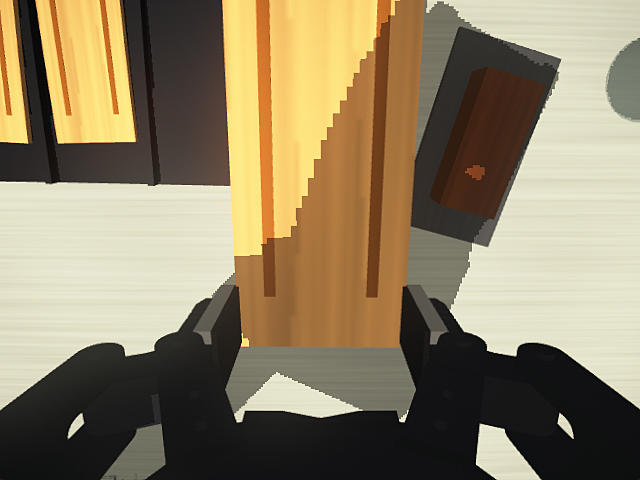

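The stand is fully visible at the right: block top corners near (485,67), (546,80), (495,219), (443,204); foot corners (461,27), (560,60), (488,246).

```bash
python3 - <<'E'
from h import *
np.set_printoptions(precision=4,suppress=True)
cm=env.camera_model('wrist')
p=toz(cm,[(485,67),(546,80),(495,219),(443,204)],.04)[:,:2];print(p.mean(0),p.ravel())
for i in range(4): d=p[(i+1)%4]-p[i];print(np.linalg.norm(d),np.degrees(np.arctan2(d[1],d[0])))
f=toz(cm,[(461,27),(560,60),(488,246)],.006)[:,:2];print('foot',(f[0]+f[2])/2,np.linalg.norm(f[1]-f[0]),np.linalg.norm(f[2]-f[1]),np.degrees(np.arctan2(*(f[1]-f[2])[::-1])))
print('board near', toz(cm,[(240,347),(402,347)],.2327), 'edges far',toz(cm,[(223,5),(427,5)],.2327))
E
```

```text
[ 0.4887 -0.3478] [ 0.5465 -0.3366  0.5379 -0.3845  0.429  -0.3571  0.4415 -0.3128]
0.048638438797963285 -100.2880702968158
0.11221178630147584 165.85202902148217
0.045947344887796164 74.23356501221978
0.10767123942163158 -12.764764130504693
foot [ 0.4881 -0.3477] 0.08856564614891935 0.16773772330031547 -15.092103055559784
board near [[ 0.4271 -0.1838  0.2327]
 [ 0.4272 -0.2432  0.2327]] edges far [[ 0.5403 -0.1845  0.2327]
 [ 0.5403 -0.2446  0.2327]]
```

Request:
move_arm(steps=[0, 0, 0.1, -0.2, 3, 0, 255, 0, 0, 0.2, -0.5, 7, 0, 255, 0, 0, 0.267, -0.7, 10.5, 1, 255, 0, 0, 0.267, -0.7, 12, 5, 255, 0, 0, 0.267, -0.7, 12, 9, 255, 0, 0, 0.267, -0.7, 12, 13, 255, 0, 0, 0.267, -0.7, 12, 15, 255, 0, 0, 0.267, -0.7, 12, 15, 255, 0, 0, 0.267, -0.7, 12, 15, 255])

```text
time: 8.88
tool_pos: [0.4358, -0.334, 0.0824]
eef_rot: [[0.965, -0.262, 0.0], [-0.262, -0.965, -0.0], [0.001, 0.0, -1.0]]
force: [0.2, -0.2, -1.0]
opening: 0.0586
finger_force: 45.3
```

```bash
python3 - <<'E'
from h import *
np.set_printoptions(precision=4,suppress=True)
s=env.sense();print(s['tool_pos'],s['opening'],s['eef_rot'])
R=np.array(s['eef_rot']);print('err tool cm',R.T@(np.array([.4345,-.333,.0430])-s['tool_pos'])*100, np.degrees(np.arctan2(R[1,0],R[0,0])))
E
```

```text
[ 0.4358 -0.334   0.0824] 0.05855994847028735 [[ 0.9649 -0.2625  0.0005]
 [-0.2625 -0.9649 -0.0003]
 [ 0.0005  0.0002 -1.    ]]
err tool cm [-0.1484 -0.0609  3.9357] -15.215903214461752
```

Request:
move_arm(steps=[0, 0, 0, -0.15, 0, 0, 255, 0, 0, 0, -0.15, 0, 0, 255], grip_force=60)

```text
time: 9.12
tool_pos: [0.4341, -0.3339, 0.0827]
eef_rot: [[0.965, -0.263, 0.001], [-0.263, -0.965, -0.001], [0.001, 0.001, -1.0]]
force: [-0.8, -0.1, -0.6]
opening: 0.0579
finger_force: 65.8
```

```bash
python3 - <<'E'
from h import *
s=env.sense();print(s['tool_pos'],s['opening'],s['finger_force'])
im=env.grab_frame('side');w=env.grab_frame('wrist')
cv2.imwrite('pics/p3.png',np.hstack([cv2.resize(im[250:400,260:460],(400,300)),cv2.resize(w,(400,300))]))
E
```

```text
[ 0.43408152 -0.33392931  0.0827129 ] 0.05788096613031471 65.78083992004395
```

View pics/p3.png

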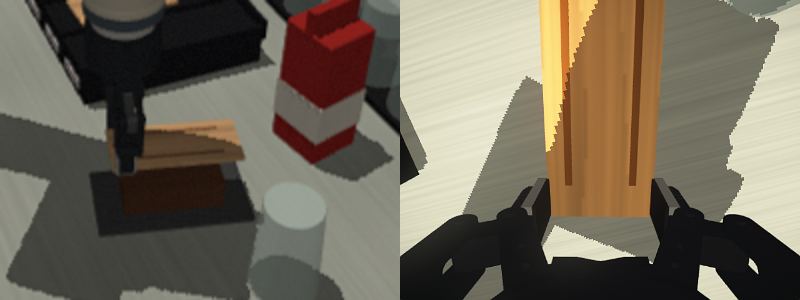

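Request:
move_arm(steps=[0, 0, 0, 0, 0.05, 2, 255, 0, 0, 0, 0, 0.05, 3.3, 255, 0, 0, 0, 0, 0.05, 3.8, 255, 0, 0, 0, 0, 0.05, 3.95, 255, 0, 0, 0, 0, 0.05, 3.95, 255])

```text
time: 9.85
tool_pos: [0.4334, -0.334, 0.0429]
eef_rot: [[0.965, -0.263, -0.001], [-0.263, -0.965, 0.0], [-0.001, -0.0, -1.0]]
force: [-2.2, 0.8, 5.7]
opening: 0.0573
finger_force: 66.3
```

Request:
move_arm(steps=[0, 0, 0, 0, 0, 0, 0, 0, 0, 0, 0, 0, 0, 0, 0, 0, 0, 0, 0, 0, 0, 0, 0, 0, 0, 0, -4, 0, 0, 0, 0, 0, 0, -9, 0, 0, 0, 0, 0, 0, -13, 0, 0, 0, 0, 0, 0, -13, 0])

```text
time: 10.72
tool_pos: [0.4354, -0.3356, 0.1756]
eef_rot: [[0.965, -0.263, 0.005], [-0.263, -0.965, -0.004], [0.006, 0.003, -1.0]]
force: [-0.4, -0.6, -0.2]
opening: 0.0854
finger_force: 0.0
```

```bash
python3 - <<'E'
from h import *
s=env.sense();print(s['tool_pos'],s['opening'])
board('w4',.045)
E
```

```text
[ 0.43543836 -0.33560314  0.1756022 ] 0.08542393255481213
[319. 132.] [  270    22   101   226 21334] ctr [ 487.3 -349.6] size [ 60.6 140.5] 74.2 lims [ 0.4117 -0.3973] [ 0.5623 -0.3016]
```

View pics/w4.png

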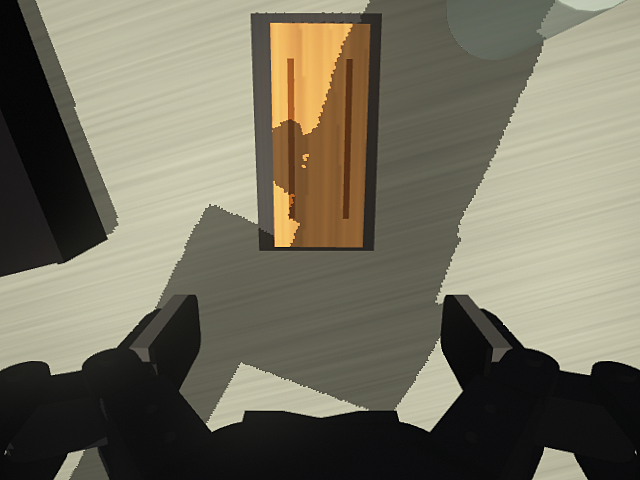

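Board 4 lies flat on the stand, centred on the foot to within ~2 mm (board at columns 270–370, rows 22–248). Next: lane 3.

Request:
move_arm(steps=[0, 0, 0, 1, -5, -1, 255, 0, 0, -0.1, 3, -11, -1, 255, 0, 0, -0.2, 6, -17, -1, 255, 0, 0, -0.265, 9, -23, -1, 255, 0, 0, -0.265, 12, -29, -1, 255, 0, 0, -0.265, 14, -34.2, 0, 255, 0, 0, -0.265, 14, -34.2, 5, 255, 0, 0, -0.265, 14, -34.2, 9, 255, 0, 0, -0.265, 14, -34.2, 11, 255, 0, 0, -0.265, 14, -34.2, 11.5, 255])

```text
time: 12.02
tool_pos: [0.6563, -0.0406, 0.0579]
eef_rot: [[1.0, -0.002, -0.007], [-0.002, -1.0, 0.001], [-0.007, -0.001, -1.0]]
force: [-20.9, 4.7, 47.4]
opening: -0.0001
finger_force: 23.5
```

```bash
python3 -c "
from h import *
s=env.sense();print(s['tool_pos'],s['eef_rot'],s['force'])"
```

```text
[ 0.65626366 -0.04063254  0.05788879] [[ 0.99997505 -0.00172883 -0.00684899]
 [-0.0017205  -0.99999777  0.00122176]
 [-0.00685108 -0.00120994 -0.9999758 ]] [-20.9210343    4.71773767  47.38674827]
```

Request:
move_arm(steps=[0, 0, 0, 0, 0, -0.3, 255, 0, 0, 0, 0, 0, -0.3, 255])

```text
time: 12.28
tool_pos: [0.659, -0.0415, 0.0606]
eef_rot: [[1.0, -0.002, 0.001], [-0.002, -1.0, -0.0], [0.001, 0.0, -1.0]]
force: [0.8, -0.0, -0.5]
opening: 0.0001
finger_force: 0.0
```

Request:
move_arm(steps=[0, 0, 0, -1, 0, 0.06, 255, 0, 0, 0, -2, 0, 0.06, 255, 0, 0, 0, -3, 0, 0.06, 255, 0, 0, 0, -4, 0, 0.06, 255, 0, 0, 0, -5, 0, 0.06, 255, 0, 0, 0, -6, 0, 0.06, 255, 0, 0, 0, -7, 0, 0.06, 255, 0, 0, 0, -7.9, 0, 0.06, 255, 0, 0, 0, -7.9, 0, 0.06, 255])

```text
time: 13.4
tool_pos: [0.5789, -0.0409, 0.0597]
eef_rot: [[1.0, -0.001, -0.001], [-0.001, -1.0, 0.0], [-0.001, -0.0, -1.0]]
force: [-0.3, -0.6, 0.2]
opening: -0.0002
finger_force: 0.0
```

Request:
move_arm(steps=[0, 0, 0, 1, 0, 0, 255, 0, 0, 0, 1, 0, -5, 255, 0, 0, 0, -3, 0, -8, 0, 0, 0, 0, -9, 0, -8, 0, 0, 0, 0, -13.8, 0, -8, 0, 0, 0, 0, -13.8, 0, -8, 0, 0, 0, 0, -13.8, 0, -8, 0])

```text
time: 14.28
tool_pos: [0.4437, -0.041, 0.1403]
eef_rot: [[1.0, -0.001, 0.003], [-0.001, -1.0, -0.0], [0.003, 0.0, -1.0]]
force: [-0.3, 0.2, -0.1]
opening: 0.0853
finger_force: 0.0
```

```bash
cat >> h.py <<'E'
def near(name,z):
    # overhanging board: mask component at picture centre; near-end x and centre y, yaw of side edges
    cm=env.camera_model('wrist');s=env.sense();im=env.grab_frame('wrist');cv2.imwrite(f'pics/{name}.png',im)
    hsv=cv2.cvtColor(im,cv2.COLOR_BGR2HSV)
    m=((hsv[...,0]<30)&(hsv[...,1]>70)&(hsv[...,2]>60)).astype(np.uint8)
    m[340:]=0
    n,l,st,c=cv2.connectedComponentsWithStats(m)
    i=max(range(1,n),key=lambda k:st[k,4]*(st[k,0]<320<st[k,0]+st[k,2]))
    L=[];Rr=[]
    b=st[i,1]+st[i,3]
    for r in range(b-45,b-6,3):
        q=np.where(l[r]==i)[0];L.append((q[0],r));Rr.append((q[-1]+1,r))
    L=toz(cm,L,z);Rr=toz(cm,Rr,z);E=toz(cm,[(320,b)],z)[0]
    print('st',st[i],'near x',E[0].round(4),'y centre',((L+Rr)/2)[:,1].mean().round(4),'width',(L-Rr)[:,1].mean().round(4),
      'yaw deg',np.degrees(np.arctan(np.polyfit(L[:,0],L[:,1],1)[0])).round(2),np.degrees(np.arctan(np.polyfit(Rr[:,0],Rr[:,1],1)[0])).round(2),
      'tcp',np.round(s['tool_pos'],4),'open',round(s['opening'],4),round(s['finger_force'],1))
E
python3 -c "
from h import *
near('w5',.055)"
```

```text
st [  105     0   284   273 57764] near x 0.425 y centre -0.0428 width 0.06 yaw deg 0.06 -0.12 tcp [ 0.4437 -0.041   0.1403] open 0.0853 0.0
```

Request:
move_arm(steps=[0, 0, 0, -0.4, 0.18, 4, 0, 0, 0, 0, -0.4, 0.18, 7.5, 0, 0, 0, 0, -0.4, 0.18, 8.8, 0, 0, 0, 0, -0.4, 0.18, 8.8, 100, 0, 0, 0, -0.4, 0.18, 8.8, 255, 0, 0, 0, -0.4, 0.18, 8.8, 255, 0, 0, 0, -0.4, 0.18, 8.8, 255, 0, 0, 0, -0.4, 0.18, 8.8, 255], grip_force=60)

```text
time: 15.32
tool_pos: [0.4387, -0.0427, 0.0524]
eef_rot: [[1.0, -0.001, 0.002], [-0.001, -1.0, -0.0], [0.002, 0.0, -1.0]]
force: [0.4, 1.5, 4.4]
opening: 0.0576
finger_force: 64.0
```

Request:
move_arm(steps=[0, 0, 0, 0, 0, -2, 255, 0, 0, 0, 0, 0, -5, 255, 0, 0, 0, 0, 0, -9, 255, 0, 0, 0, 0, 2, -12, 255, 0, 0, 0.08, 0, 6, -12, 255, 0, 0, 0.16, -0.2, 11, -12, 255, 0, 0, 0.24, -0.4, 16, -12, 255, 0, 0, 0.267, -0.5, 21, -12, 255, 0, 0, 0.267, -0.6, 26, -11, 255, 0, 0, 0.267, -0.6, 29.1, -9, 255])

```text
time: 16.58
tool_pos: [0.4313, -0.3362, 0.142]
eef_rot: [[0.964, -0.267, 0.001], [-0.267, -0.964, -0.001], [0.002, 0.001, -1.0]]
force: [-0.1, -0.3, 0.0]
opening: 0.0576
finger_force: 64.4
```

Request:
move_arm(steps=[0, 0, 0, 0, 0, 4, 255, 0, 0, 0, 0, 0, 4, 255, 0, 0, 0, 0, 0, 4, 255])

```text
time: 16.95
tool_pos: [0.4315, -0.3334, 0.1024]
eef_rot: [[0.964, -0.265, -0.0], [-0.265, -0.964, 0.0], [-0.0, -0.0, -1.0]]
force: [-0.4, 0.1, 0.6]
opening: 0.0573
finger_force: 64.4
```

```bash
cat >> h.py <<'E'
def place(name,k,near_off=.0145):
    s=env.sense();R=np.array(s['eef_rot']);w=env.grab_frame('wrist');im=env.grab_frame('side')
    cv2.imwrite(f'pics/{name}.png',np.hstack([cv2.resize(im[250:400,260:460],(400,300)),cv2.resize(w,(400,300))]))
    # near end and side edges of held board
    cm=env.camera_model('wrist');hsv=cv2.cvtColor(w,cv2.COLOR_BGR2HSV)
    m=((hsv[...,0]<30)&(hsv[...,1]>70)&(hsv[...,2]>40)).astype(np.uint8)
    col=np.where(m[200:400,290:350].mean(1)>.5)[0].max()+201
    r=[];
    for y in (20,120,240):
        q=np.where(m[y,200:440])[0]+200;r.append((q[0],q[-1]+1))
    ztop=s['tool_pos'][2]+.0024
    P=toz(cm,[(320,col)]+[(a,y) for (e,y) in zip(r,(20,120,240)) for a in e],ztop)
    Q=(P-s['tool_pos'])@R
    print('near rel tool',Q[0].round(4),'sides',Q[1:,1].round(4))
    t=np.array([.4334,-.334,.0429+.005*k+.0005])-s['tool_pos']
    print('go tool cm',(R.T@t*100).round(2),'yaw',np.degrees(np.arctan2(R[1,0],R[0,0])).round(2),'open',s['opening'],s['finger_force'],s['tool_pos'])
E
python3 -c "
from h import *
place('q2',1)"
```

```text
near rel tool [-0.0129  0.0004 -0.0024] sides [-0.0297  0.0304 -0.0295  0.0305 -0.0295  0.0308]
go tool cm [0.2  0.01 5.4 ] yaw -15.34 open 0.057306497559027586 64.43786859512329 [ 0.431511   -0.33340831  0.10240973]
```

View pics/q2.png

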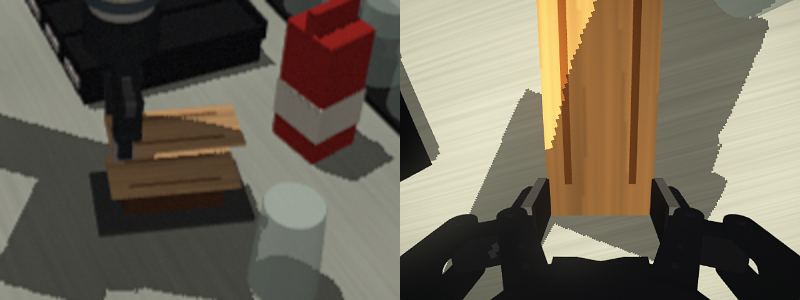

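Held level above the first board, in line with it. Lower and release, then go on to lane 2.

Request:
move_arm(steps=[0, 0, 0, 0.2, 0, 2, 255, 0, 0, 0, 0.2, 0, 4.2, 255, 0, 0, 0, 0.2, 0, 5.1, 255, 0, 0, 0, 0.2, 0, 5.4, 255, 0, 0, 0, 0.2, 0, 5.4, 255])

```text
time: 17.68
tool_pos: [0.4338, -0.3343, 0.0486]
eef_rot: [[0.964, -0.265, 0.001], [-0.265, -0.964, -0.001], [0.001, 0.0, -1.0]]
force: [0.6, -0.9, -0.8]
opening: 0.0579
finger_force: 64.7
```

Request:
move_arm(steps=[0, 0, 0, 0, 0, 0, 0, 0, 0, 0, 0, 0, 0, 0, 0, 0, 0, 0, 0, 0, 0, 0, 0, 0, 0, 0, -4, 0, 0, 0, 0, 0, 0, -9, 0, 0, 0, 0, 0, 0, -13, 0, 0, 0, 0, 0, 0, -13, 0])

```text
time: 18.55
tool_pos: [0.435, -0.3355, 0.181]
eef_rot: [[0.964, -0.265, 0.005], [-0.265, -0.964, -0.004], [0.006, 0.003, -1.0]]
force: [-0.2, 0.1, 0.1]
opening: 0.0857
finger_force: 0.0
```

```bash
python3 - <<'E'
from h import *
s=env.sense();print(s['tool_pos'],s['eef_rot'])
board('w6',.050)
E
```

```text
[ 0.43499751 -0.33553169  0.18103762] [[ 0.96423021 -0.26501464  0.00522881]
 [-0.26499462 -0.96424065 -0.00422154]
 [ 0.0061606   0.00268493 -0.99997742]]
[318. 130.] [  268    20   101   225 21398] ctr [ 488.5 -349.6] size [ 60.7 139.9] 74.7 lims [ 0.4132 -0.3965] [ 0.5637 -0.3019]
```

Request:
move_arm(steps=[0, 0, 0, 1, -5, -1, 255, 0, 0, -0.1, 3, -11, -1, 255, 0, 0, -0.2, 5, -17, -1, 255, 0, 0, -0.268, 7, -23, -1, 255, 0, 0, -0.268, 9, -29, -1, 255, 0, 0, -0.268, 10.5, -35, -1, 255, 0, 0, -0.268, 12, -40, 0, 255, 0, 0, -0.268, 12, -41.5, 2, 255, 0, 0, -0.268, 12, -41.5, 6, 255, 0, 0, -0.268, 12, -41.5, 10, 255])

```text
time: 19.85
tool_pos: [0.6573, 0.0339, 0.0747]
eef_rot: [[1.0, 0.0, -0.003], [0.0, -1.0, -0.0], [-0.003, 0.0, -1.0]]
force: [-0.2, -0.8, -0.6]
opening: -0.0
finger_force: 0.0
```

Request:
move_arm(steps=[0, 0, 0, 0, 0, 1.2, 255, 0, 0, 0, 0, 0, 1.8, 255, 0, 0, 0, 0, 0, 1.8, 255])

```text
time: 20.23
tool_pos: [0.6594, 0.0339, 0.0603]
eef_rot: [[1.0, -0.001, 0.001], [-0.001, -1.0, -0.0], [0.001, 0.0, -1.0]]
force: [0.3, -0.7, 0.7]
opening: 0.0002
finger_force: 0.0
```

Request:
move_arm(steps=[0, 0, 0, -1, 0, 0, 255, 0, 0, 0, -2, 0, 0, 255, 0, 0, 0, -3, 0, 0, 255, 0, 0, 0, -4, 0, 0, 255, 0, 0, 0, -5, 0, 0, 255, 0, 0, 0, -6, 0, 0, 255, 0, 0, 0, -7, 0, 0, 255, 0, 0, 0, -7.7, 0, 0, 255, 0, 0, 0, -7.7, 0, 0, 255])

```text
time: 21.35
tool_pos: [0.5818, 0.0343, 0.0604]
eef_rot: [[1.0, -0.0, 0.001], [-0.0, -1.0, 0.0], [0.001, -0.0, -1.0]]
force: [0.8, -0.1, 6.3]
opening: 0.0001
finger_force: 2.6
```

Request:
move_arm(steps=[0, 0, 0, 1, 0, 0, 255, 0, 0, 0, 1, 0, -5, 255, 0, 0, 0, -3, 0, -8, 0, 0, 0, 0, -9, 0, -8, 0, 0, 0, 0, -14, 0, -8, 0, 0, 0, 0, -14, 0, -8, 0, 0, 0, 0, -14, 0, -8, 0])

```text
time: 22.22
tool_pos: [0.4428, 0.0343, 0.1399]
eef_rot: [[1.0, -0.0, 0.001], [-0.0, -1.0, 0.0], [0.001, -0.0, -1.0]]
force: [1.0, -0.2, 0.2]
opening: 0.0853
finger_force: 0.0
```

```bash
python3 -c "
from h import *
near('w7',.055)"
```

```text
st [  248     0   141   264 32437] near x 0.4296 y centre 0.0336 width 0.0601 yaw deg -1.98 -0.92 tcp [0.4428 0.0343 0.1399] open 0.0853 0.0
```

Request:
move_arm(steps=[0, 0, 0.026, 0.1, 0.07, 4, 0, 0, 0, 0.026, 0.1, 0.07, 7.5, 0, 0, 0, 0.026, 0.1, 0.07, 8.75, 0, 0, 0, 0.026, 0.1, 0.07, 8.75, 100, 0, 0, 0.026, 0.1, 0.07, 8.75, 255, 0, 0, 0.026, 0.1, 0.07, 8.75, 255, 0, 0, 0.026, 0.1, 0.07, 8.75, 255, 0, 0, 0.026, 0.1, 0.07, 8.75, 255], grip_force=60)

```text
time: 23.28
tool_pos: [0.4438, 0.0336, 0.0529]
eef_rot: [[1.0, -0.026, 0.002], [-0.026, -1.0, 0.0], [0.002, -0.0, -1.0]]
force: [-0.6, -0.4, 6.8]
opening: 0.0577
finger_force: 63.9
```

Request:
move_arm(steps=[0, 0, 0, 0, 0, -2, 255, 0, 0, 0, 0, 0, -5, 255, 0, 0, 0, 0, 0, -9, 255, 0, 0, 0, 0, 3, -12, 255, 0, 0, 0.08, 0, 9, -12, 255, 0, 0, 0.16, 0, 15, -12, 255, 0, 0, 0.241, -0.1, 21, -12, 255, 0, 0, 0.241, -0.1, 27, -12, 255, 0, 0, 0.241, -0.1, 33, -12, 255, 0, 0, 0.241, -0.1, 36.8, -10, 255])

```text
time: 24.52
tool_pos: [0.4328, -0.3377, 0.1533]
eef_rot: [[0.964, -0.266, 0.003], [-0.266, -0.964, -0.003], [0.004, 0.002, -1.0]]
force: [-0.8, 1.8, -0.4]
opening: 0.0575
finger_force: 64.5
```

Request:
move_arm(steps=[0, 0, 0, 0, 0, 4.5, 255, 0, 0, 0, 0, 0, 4.5, 255, 0, 0, 0, 0, 0, 4.5, 255])

```text
time: 24.9
tool_pos: [0.4326, -0.334, 0.108]
eef_rot: [[0.965, -0.264, 0.0], [-0.264, -0.965, 0.0], [0.0, -0.0, -1.0]]
force: [1.5, -0.8, -0.3]
opening: 0.0578
finger_force: 64.7
```

```bash
python3 -c "
from h import *
place('q3',2)"
```

```text
near rel tool [-0.0129  0.0004 -0.0024] sides [-0.0301  0.0298 -0.0299  0.0302 -0.0295  0.0304]
go tool cm [ 0.08 -0.02  5.46] yaw -15.28 open 0.05775395843095151 64.65651869773865 [ 0.43258585 -0.33402874  0.10799543]
```

Request:
move_arm(steps=[0, 0, 0, 0.1, 0, 2, 255, 0, 0, 0, 0.1, 0, 4.2, 255, 0, 0, 0, 0.1, 0, 5.15, 255, 0, 0, 0, 0.1, 0, 5.45, 255, 0, 0, 0, 0.1, 0, 5.45, 255])

```text
time: 25.62
tool_pos: [0.4338, -0.3347, 0.0538]
eef_rot: [[0.965, -0.264, 0.001], [-0.264, -0.965, -0.001], [0.001, 0.0, -1.0]]
force: [-1.1, 0.4, -0.1]
opening: 0.0575
finger_force: 64.7
```

Request:
move_arm(steps=[0, 0, 0, 0, 0, 0, 0, 0, 0, 0, 0, 0, 0, 0, 0, 0, 0, 0, 0, 0, 0, 0, 0, 0, 0, 0, -4, 0, 0, 0, 0, 0, 0, -9, 0, 0, 0, 0, 0, 0, -13, 0, 0, 0, 0, 0, 0, -13, 0])

```text
time: 26.5
tool_pos: [0.435, -0.3359, 0.1861]
eef_rot: [[0.964, -0.264, 0.005], [-0.264, -0.965, -0.004], [0.006, 0.003, -1.0]]
force: [-0.2, -0.3, -0.1]
opening: 0.0854
finger_force: 0.0
```

```bash
python3 - <<'E'
from h import *
s=env.sense();print(s['tool_pos'],s['eef_rot'][0])
board('w8',.055)
E
```

```text
[ 0.43500804 -0.33594003  0.18607533] [ 0.96449111 -0.26406267  0.00527365]
[318. 130.] [  267    20   101   226 21368] ctr [ 488.3 -349.7] size [ 60.7 140.4] 75.0 lims [ 0.413  -0.3966] [ 0.5635 -0.3027]
```

Request:
move_arm(steps=[0, 0, 0, 1, -5, -1, 255, 0, 0, -0.1, 3, -11, -1, 255, 0, 0, -0.2, 4.5, -17, -1, 255, 0, 0, -0.267, 6, -23, -1, 255, 0, 0, -0.267, 7, -29, -1, 255, 0, 0, -0.267, 8, -35, -1, 255, 0, 0, -0.267, 9, -41, -1, 255, 0, 0, -0.267, 9.9, -46, -1, 255, 0, 0, -0.267, 9.9, -49.5, 2, 255, 0, 0, -0.267, 9.9, -49.5, 7, 255])

```text
time: 27.8
tool_pos: [0.6606, 0.1197, 0.1116]
eef_rot: [[1.0, 0.003, 0.002], [0.003, -1.0, 0.001], [0.002, -0.001, -1.0]]
force: [0.1, -0.2, 0.0]
opening: 0.0001
finger_force: 0.0
```

Request:
move_arm(steps=[0, 0, 0, 0, 0, 3, 255, 0, 0, 0, 0, 0, 4.8, 255, 0, 0, 0, 0, 0, 5.35, 255, 0, 0, 0, 0, 0, 5.35, 255])

```text
time: 28.3
tool_pos: [0.6595, 0.1166, 0.0594]
eef_rot: [[1.0, -0.001, -0.0], [-0.001, -1.0, -0.0], [-0.0, 0.0, -1.0]]
force: [0.3, -0.1, 0.1]
opening: 0.0002
finger_force: 0.0
```

Request:
move_arm(steps=[0, 0, 0, -1, 0, -0.07, 255, 0, 0, 0, -2, 0, -0.07, 255, 0, 0, 0, -3, 0, -0.07, 255, 0, 0, 0, -4, 0, -0.07, 255, 0, 0, 0, -5, 0, -0.07, 255, 0, 0, 0, -6, 0, -0.07, 255, 0, 0, 0, -7, 0, -0.07, 255, 0, 0, 0, -7.8, 0, -0.07, 255, 0, 0, 0, -7.8, 0, -0.07, 255])

```text
time: 29.42
tool_pos: [0.5806, 0.1167, 0.06]
eef_rot: [[1.0, -0.0, -0.001], [-0.0, -1.0, -0.0], [-0.001, 0.0, -1.0]]
force: [0.3, 0.4, 0.7]
opening: -0.0002
finger_force: 0.0
```

Request:
move_arm(steps=[0, 0, 0, 1, 0, 0, 255, 0, 0, 0, 1, 0, -5, 255, 0, 0, 0, -3, 0, -8, 0, 0, 0, 0, -9, 0, -8, 0, 0, 0, 0, -14, 0, -8, 0, 0, 0, 0, -14, 0, -8, 0, 0, 0, 0, -14, 0, -8, 0])

```text
time: 30.3
tool_pos: [0.4427, 0.117, 0.1401]
eef_rot: [[1.0, -0.0, 0.001], [-0.0, -1.0, 0.0], [0.001, -0.0, -1.0]]
force: [-0.1, 0.8, 0.0]
opening: 0.085
finger_force: 0.0
```

```bash
python3 -c "
from h import *
near('w9',.055)"
```

```text
st [  259     0   123   267 30561] near x 0.4276 y centre 0.1169 width 0.0601 yaw deg -1.4 -0.25 tcp [0.4427 0.117  0.1401] open 0.085 0.0
```

Request:
move_arm(steps=[0, 0, 0.012, -0.1, 0, 4, 0, 0, 0, 0.012, -0.1, 0, 7.5, 0, 0, 0, 0.012, -0.1, 0, 8.75, 0, 0, 0, 0.012, -0.1, 0, 8.75, 100, 0, 0, 0.012, -0.1, 0, 8.75, 255, 0, 0, 0.012, -0.1, 0, 8.75, 255, 0, 0, 0.012, -0.1, 0, 8.75, 255, 0, 0, 0.012, -0.1, 0, 8.75, 255], grip_force=60)

```text
time: 31.35
tool_pos: [0.4414, 0.1169, 0.0531]
eef_rot: [[1.0, -0.012, 0.002], [-0.012, -1.0, 0.0], [0.002, -0.0, -1.0]]
force: [0.9, -0.6, 5.0]
opening: 0.0574
finger_force: 63.8
```

Request:
move_arm(steps=[0, 0, 0, 0, 0, -3, 255, 0, 0, 0, 0, 0, -7, 255, 0, 0, 0, 0, 3, -12, 255, 0, 0, 0, 0, 9, -12, 255, 0, 0, 0.08, 0, 15, -12, 255, 0, 0, 0.16, -0.1, 21, -12, 255, 0, 0, 0.255, -0.2, 27, -12, 255, 0, 0, 0.255, -0.3, 33, -12, 255, 0, 0, 0.255, -0.3, 39, -12, 255, 0, 0, 0.255, -0.3, 43, -12, 255])

```text
time: 32.6
tool_pos: [0.4317, -0.3155, 0.1723]
eef_rot: [[0.964, -0.266, 0.0], [-0.266, -0.964, 0.0], [-0.0, -0.0, -1.0]]
force: [0.2, -0.0, 0.8]
opening: 0.0576
finger_force: 64.5
```

Request:
move_arm(steps=[0, 0, 0, 0.5, 2, 2, 255, 0, 0, 0, 0.55, 2.05, 5, 255, 0, 0, 0, 0.55, 2.05, 6, 255, 0, 0, 0, 0.55, 2.05, 6, 255, 0, 0, 0, 0.55, 2.05, 6, 255])

```text
time: 33.22
tool_pos: [0.4327, -0.3344, 0.1133]
eef_rot: [[0.965, -0.264, 0.001], [-0.264, -0.965, -0.001], [0.001, 0.0, -1.0]]
force: [-0.1, -0.4, -0.7]
opening: 0.0575
finger_force: 64.5
```

```bash
python3 -c "
from h import *
place('q4',3)"
```

```text
near rel tool [-0.0127  0.0004 -0.0024] sides [-0.0302  0.029  -0.0301  0.0296 -0.0298  0.0302]
go tool cm [ 0.06 -0.06  5.49] yaw -15.28 open 0.05745708216551434 64.53431010246277 [ 0.43266178 -0.33436934  0.11330367]
```

Request:
move_arm(steps=[0, 0, 0.006, 0.1, 0, 2, 255, 0, 0, 0.006, 0.1, 0, 4.2, 255, 0, 0, 0.006, 0.1, 0, 5.15, 255, 0, 0, 0.006, 0.1, 0, 5.45, 255, 0, 0, 0.006, 0.1, 0, 5.45, 255])

```text
time: 33.95
tool_pos: [0.4335, -0.3349, 0.0588]
eef_rot: [[0.963, -0.27, 0.001], [-0.27, -0.963, -0.001], [0.001, 0.0, -1.0]]
force: [-0.1, -0.4, -0.9]
opening: 0.0573
finger_force: 64.6
```

Request:
move_arm(steps=[0, 0, 0, 0, 0, 0, 0, 0, 0, 0, 0, 0, 0, 0, 0, 0, 0, 0, 0, 0, 0, 0, 0, 0, 0, 0, -4, 0, 0, 0, 0, 0, 0, -9, 0, 0, 0, 0, 0, 0, -13, 0, 0, 0, 0, 0, 0, -13, 0])

```text
time: 34.83
tool_pos: [0.4348, -0.336, 0.1913]
eef_rot: [[0.963, -0.27, 0.005], [-0.27, -0.963, -0.004], [0.006, 0.003, -1.0]]
force: [0.4, -0.9, -0.0]
opening: 0.0854
finger_force: 0.0
```

```bash
python3 - <<'E'
from h import *
np.set_printoptions(precision=4,suppress=True)
s=env.sense();print(s['tool_pos'],s['eef_rot'][0])
board('w10',.060)
for c in ['scene','side']:
    im=env.grab_frame(c);cv2.imwrite(f'pics/{c}9.png',im);cm=env.camera_model(c)
    for r in env.outline_of('weight_c',c)[:3]: print(c,round(r['conf'],2),r['location'],toz(cm,r['location'],.031)[0])
sc=cv2.imread('pics/scene9.png');w=cv2.imread('pics/w10.png')
cv2.imwrite('pics/p9.png',np.hstack([cv2.resize(sc[140:340,380:580],(400,400)),cv2.resize(w,(400,400))]))
E
```

```text
[ 0.4348 -0.336   0.1913] [ 0.9629 -0.2698  0.0053]
[317. 129.] [  266    19   101   226 21332] ctr [ 488.6 -349.9] size [ 60.6 140.3] 75.1 lims [ 0.4133 -0.3969] [ 0.5635 -0.303 ]
scene 0.91 [461.0, 304.2] [0.575  0.4041 0.031 ]
side 0.69 [272.3, 191.1] [0.5673 0.3809 0.031 ]
```

View pics/p9.png

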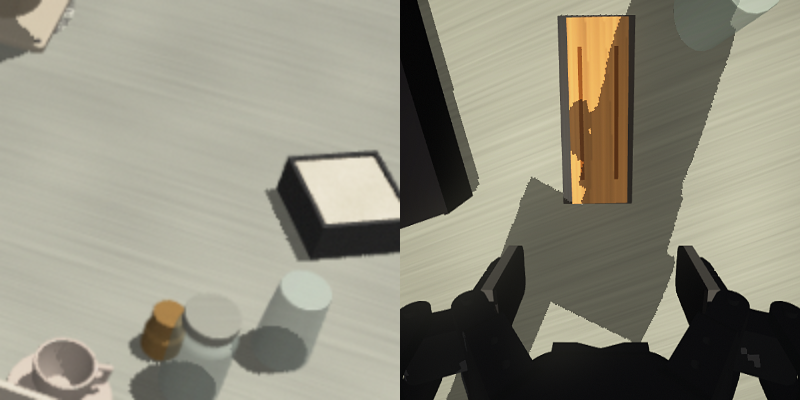

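The pile is square (140.3×60.6 mm as seen from above). The weight was knocked to about (0.57,0.39), beside the sugar jar; I go there for a close look.

Request:
move_arm(steps=[0, 0, 0, -0.2, -2, -3, 0, 0, 0, -0.12, -0.5, -7, -6, 0, 0, 0, -0.24, -1, -13, -6, 0, 0, 0, -0.36, -1.5, -19, -6, 0, 0, 0, -0.48, -2, -25, -6, 0, 0, 0, -0.6, -2.5, -31, -6, 0, 0, 0, -0.72, -3, -37, -6, 0, 0, 0, -0.84, -3.5, -43, -6, 0, 0, 0, -0.96, -4, -49, -6, 0, 0, 0, -0.96, -4, -49, -6, 0])

```text
time: 36.33
tool_pos: [0.5267, 0.1516, 0.2465]
eef_rot: [[0.77, 0.639, -0.002], [0.639, -0.77, 0.0], [-0.001, -0.001, -1.0]]
force: [0.4, -0.7, -0.7]
opening: 0.0854
finger_force: 0.0
```

```bash
python3 - <<'E'
from h import *
s=env.sense();R=np.array(s['eef_rot']);y=np.arctan2(R[1,0],R[0,0])
print(s['tool_pos'],y,'d',R.T@(np.array([.571,.392,.25])-s['tool_pos'])*100,'az',-(.92-y),s['joint_positions'])
E
```

```text
[0.5267258  0.15155535 0.24651047] 0.6926838779448781 d [ 18.76154386 -15.67608539  -0.3534365 ] az -0.22731612205512197 [2.58172867e-01 3.02752646e-01 1.79377666e+00 5.98590632e-04
 1.04659378e+00 1.13598596e+00]
```

Request:
move_arm(steps=[0, 0, -0.05, 3.5, -3, 0, 0, 0, 0, -0.1, 7.5, -6, 0, 0, 0, 0, -0.17, 11.5, -9, 0, 0, 0, 0, -0.22, 15, -12, 0, 0, 0, 0, -0.22, 18.5, -15.5, 0, 0, 0, 0, -0.22, 18.5, -15.5, 0, 0, 0, 0, -0.22, 18.5, -15.5, 0, 0])

```text
time: 37.2
tool_pos: [0.5712, 0.3838, 0.2465]
eef_rot: [[0.617, 0.787, -0.002], [0.787, -0.617, -0.002], [-0.003, -0.0, -1.0]]
force: [0.6, -0.5, 0.0]
opening: 0.0854
finger_force: 0.0
```

```bash
python3 - <<'E'
from h import *
np.set_printoptions(precision=4,suppress=True)
s=env.sense();print(s['tool_pos'],s['eef_rot'][0])
cm=env.camera_model('wrist');w=env.grab_frame('wrist');cv2.imwrite('pics/w11.png',w)
for n,z in (('weight_c',.062),('sugar',.13),('cup',.03)):
    for r in env.outline_of(n,'wrist')[:2]: 
        q=np.argwhere(r['pixels'])
        print(n,round(r['conf'],2),r['location'],toz(cm,r['location'],z)[0],q.min(0),q.max(0))
E
```

```text
[0.5712 0.3838 0.2465] [ 0.6168  0.7872 -0.0021]
weight_c 0.78 [307.7, 173.0] [0.5787 0.4113 0.062 ] [148 281] [205 337]
weight_c 0.63 [314.7, 95.9] [0.6187 0.453  0.062 ] [ 36 262] [150 368]
sugar 0.64 [314.4, 96.7] [0.6167 0.4493 0.13  ] [ 35 261] [150 368]
cup 0.61 [474.0, 168.8] [0.6906 0.3233 0.03  ] [ 99 409] [230 545]
```

View pics/w11.png

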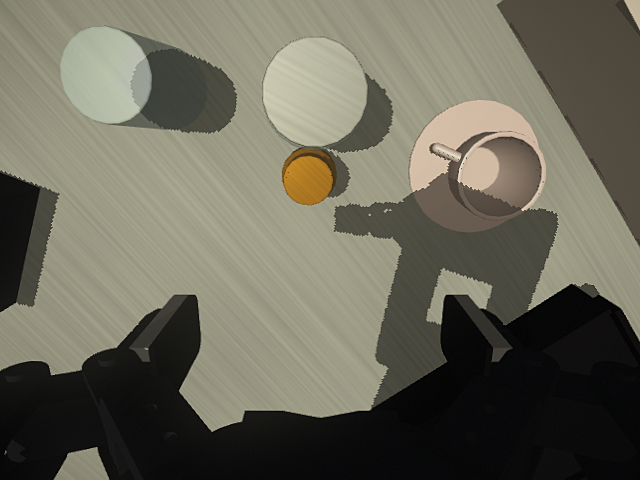

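The weight's bright top is centred at (308,180), radius ~26 px; the jar cap is at (315,91), directly "behind" it; the cup is right at (480,165).

```bash
python3 - <<'E'
from h import *
np.set_printoptions(precision=4,suppress=True)
cm=env.camera_model('wrist')
w=toz(cm,[(308,180),(282.5,180),(333,180),(308,205)],.062);print('w',w[0],np.linalg.norm(w[1]-w[2]),np.linalg.norm(w[3]-w[0]))
j=toz(cm,[(315,91),(262.5,91),(367.5,91)],.13);print('jar',j[0],np.linalg.norm(j[1]-j[2]))
print('gap centre-centre',np.linalg.norm((j[0]-w[0])[:2]))
s=env.sense();R=np.array(s['eef_rot']);c=w[0].copy();c[2]=.046
print(R.T@(c-s['tool_pos'])*100,R.T@(j[0]-c)*100)
E
```

```text
w [0.5762 0.4069 0.062 ] 0.039831779110067606 0.020082356309870014
jar [0.6198 0.4517 0.13  ] 0.06186789389491473
gap centre-centre 0.06250947574358459
[ 2.1165 -1.0778 20.1862] [ 6.211   0.6617 -8.4035]
```

Request:
move_arm(steps=[0, 0, 0.05, 1, -0.5, 3, 0, 0, 0, 0.1, 2.1, -1.08, 6, 0, 0, 0, 0.1, 2.1, -1.08, 8, 0, 0, 0, 0.1, 2.1, -1.08, 8, 0])

```text
time: 37.9
tool_pos: [0.5751, 0.4069, 0.1662]
eef_rot: [[0.691, 0.722, -0.003], [0.722, -0.691, -0.002], [-0.004, -0.001, -1.0]]
force: [-0.1, 0.2, 0.3]
opening: 0.0851
finger_force: 0.0
```

Request:
move_arm(steps=[0, 0.15, 0, 0, 0, 0, 0, 0, 0.3, 0, 0, 0, 0, 0, 0, 0.44, 0, 0, 0, 0, 0, 0, 0.44, 0, 0, 0, 0, 0, 0, 0.44, 0, 0, 0, 0, 0])

```text
time: 38.52
tool_pos: [0.5773, 0.4089, 0.1696]
eef_rot: [[0.626, 0.722, 0.295], [0.653, -0.692, 0.308], [0.426, 0.001, -0.905]]
force: [-0.0, 0.3, 0.8]
opening: 0.0857
finger_force: 0.0
```

```bash
python3 - <<'E'
from h import *
np.set_printoptions(precision=4,suppress=True)
s=env.sense();R=np.array(s['eef_rot']);print(s['tool_pos'],R)
print(R.T@(np.array([.5762,.4069,.047])-s['tool_pos'])*100)
cm=env.camera_model('wrist');w=env.grab_frame('wrist');cv2.imwrite('pics/w12.png',w)
hsv=cv2.cvtColor(w,cv2.COLOR_BGR2HSV);m=((hsv[...,0]<25)&(hsv[...,1]>150)&(hsv[...,2]>150)).astype(np.uint8)
n,l,st,c=cv2.connectedComponentsWithStats(m)
for i in range(1,n):
    if st[i,4]>300: print(st[i],c[i],toz(cm,c[i],.062)[0])
E
```

```text
[0.5773 0.4089 0.1696] [[ 0.6255  0.7222  0.2952]
 [ 0.6534 -0.6917  0.3076]
 [ 0.4263  0.0005 -0.9046]]
[-5.4243  0.056  10.9997]
[ 291  282   61   60 2222] [325.3605 308.0099] [0.5784 0.4068 0.062 ]
```

Request:
move_arm(steps=[0, 0, 0, -1.5, 0.1, 3, 0, 0, 0, 0, -2.8, 0.1, 6, 0, 0, 0, 0, -4, 0.1, 8.3, 0, 0, 0, 0, -4, 0.1, 8.3, 0, 0, 0, 0, -4, 0.1, 8.3, 0])

```text
time: 39.2
tool_pos: [0.5772, 0.408, 0.077]
eef_rot: [[0.625, 0.722, 0.296], [0.653, -0.691, 0.309], [0.427, 0.0, -0.904]]
force: [0.1, 0.7, -0.0]
opening: 0.0853
finger_force: 0.0
```

```bash
python3 - <<'E'
from h import *
np.set_printoptions(precision=4,suppress=True)
s=env.sense();R=np.array(s['eef_rot']);print(s['tool_pos'],s['force'])
print(R.T@(np.array([.5772,.4069,.047])-s['tool_pos'])*100)
E
```

```text
[0.5772 0.408  0.077 ] [ 0.0792  0.6692 -0.0356]
[-1.3544  0.0748  2.6739]
```

Request:
move_arm(steps=[0, 0, 0, -0.7, 0.07, 1.4, 0, 0, 0, 0, -1.35, 0.07, 2.67, 0, 0, 0, 0, -1.35, 0.07, 2.67, 0, 0, 0, 0, -1.35, 0.07, 2.67, 120, 0, 0, 0, -1.35, 0.07, 2.67, 255, 0, 0, 0, -1.35, 0.07, 2.67, 255, 0, 0, 0, -1.35, 0.07, 2.67, 255, 0, 0, 0, -1.35, 0.07, 2.67, 255], grip_force=60)

```text
time: 40.2
tool_pos: [0.5766, 0.4063, 0.0472]
eef_rot: [[0.625, 0.722, 0.296], [0.653, -0.692, 0.308], [0.428, 0.0, -0.904]]
force: [-1.8, -1.1, 6.6]
opening: 0.0383
finger_force: 59.9
```

```bash
python3 - <<'E'
from h import *
np.set_printoptions(precision=4,suppress=True)
s=env.sense();print(s['tool_pos'],s['force'],s['opening'],s['finger_force'])
w=env.grab_frame('wrist');im=env.grab_frame('scene')
cv2.imwrite('pics/p12.png',np.hstack([cv2.resize(im[210:360,390:590],(400,300)),cv2.resize(w,(400,300))]))
E
```

```text
[0.5766 0.4063 0.0472] [-1.812  -1.095   6.5689] 0.03831413914922233 59.907882157713175
```

View pics/p12.png

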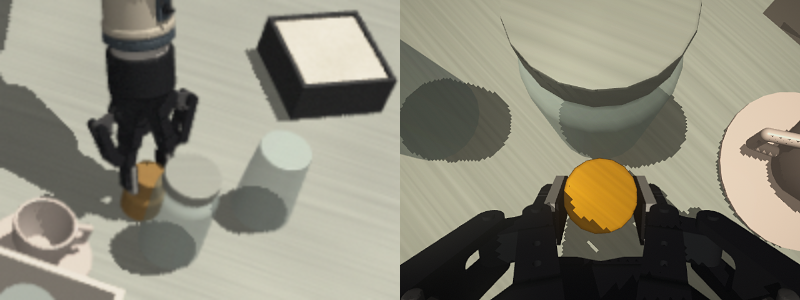

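The weight is held between the pads (top at about (323,312) full-size), jar untouched. Lift straight up.

```bash
python3 - <<'E'
from h import *
np.set_printoptions(precision=4,suppress=True)
cm=env.camera_model('wrist');s=env.sense();R=np.array(s['eef_rot'])
print(toz(cm,[(323,312)],.062), 'up11',R.T@[0,0,.12]*100,'carry',R.T@np.array([.4885-.5770,-.3497-.4067,0])*100)
E
```

```text
[[0.5761 0.4059 0.062 ]] up11 [  5.1304   0.0051 -10.848 ] carry [-54.9196  45.9355 -25.9519]
```

Request:
move_arm(steps=[0, 0, 0, 0.4, 0, -0.9, 255, 0, 0, 0, 1.3, 0, -2.7, 255, 0, 0, 0, 2.6, 0, -5.4, 255, 0, 0, 0, 3.9, 0, -8.1, 255, 0, 0, 0, 5.1, 0, -10.8, 255, 0, 0, 0, 5.1, 0, -10.8, 255])

```text
time: 41.05
tool_pos: [0.5774, 0.4067, 0.1684]
eef_rot: [[0.624, 0.722, 0.299], [0.652, -0.692, 0.31], [0.43, 0.002, -0.903]]
force: [0.6, 0.6, -3.3]
opening: 0.0382
finger_force: 60.9
```

```bash
python3 - <<'E'
from h import *
np.set_printoptions(precision=4,suppress=True)
s=env.sense();print(s['tool_pos'],s['force'],s['opening'],s['finger_force'])
cm=env.camera_model('wrist');w=env.grab_frame('wrist');cv2.imwrite('pics/w13.png',w)
hsv=cv2.cvtColor(w,cv2.COLOR_BGR2HSV);m=((hsv[...,0]<25)&(hsv[...,1]>150)&(hsv[...,2]>100)).astype(np.uint8)
n,l,st,c=cv2.connectedComponentsWithStats(m)
for i in range(1,n):
    if st[i,4]>300: print(st[i],c[i],toz(cm,c[i],s['tool_pos'][2]+.015)[0]-s['tool_pos'])
E
```

```text
[0.5774 0.4067 0.1684] [ 0.6352  0.6072 -3.3076] 0.03819859340683434 60.85981186944991
[ 263  253  116  119 9722] [324.4414 308.3955] [0.0006 0.     0.015 ]
```

Request:
move_arm(steps=[0, 0, 0, -2.5, 2.1, -1.2, 255, 0, 0, 0, -6, 5, -2.85, 255, 0, 0, 0, -9.6, 8, -4.55, 255, 0, 0, 0, -13.2, 11, -6.25, 255, 0, 0, 0, -16.8, 14, -7.95, 255, 0, 0, 0, -20.4, 17, -9.65, 255, 0, 0, 0, -24, 20, -11.35, 255, 0, 0, 0, -27.5, 23, -13, 255])

```text
time: 42.1
tool_pos: [0.5304, 0.0258, 0.1643]
eef_rot: [[0.627, 0.722, 0.292], [0.653, -0.692, 0.307], [0.424, -0.002, -0.906]]
force: [1.2, -0.1, -3.1]
opening: 0.0386
finger_force: 60.9
```

Request:
move_arm(steps=[0, 0, 0, -3.5, 3, -1.65, 255, 0, 0, 0, -7.1, 6, -3.35, 255, 0, 0, 0, -10.7, 9, -5.05, 255, 0, 0, 0, -14.3, 12, -6.75, 255, 0, 0, 0, -17.9, 15, -8.45, 255, 0, 0, 0, -21.5, 18, -10.15, 255, 0, 0, 0, -25, 21, -11.8, 255, 0, 0, 0, -27.4, 22.9, -13, 255, 0, 0, 0, -27.4, 22.9, -13, 255, 0, 0, 0, -27.4, 22.9, -13, 255])

```text
time: 43.35
tool_pos: [0.4865, -0.3491, 0.1652]
eef_rot: [[0.627, 0.722, 0.293], [0.652, -0.692, 0.31], [0.426, -0.003, -0.905]]
force: [0.6, -0.0, -2.8]
opening: 0.0383
finger_force: 61.0
```

```bash
python3 - <<'E'
from h import *
np.set_printoptions(precision=4,suppress=True)
s=env.sense();print(s['tool_pos'],s['force'],s['opening'],s['finger_force'])
R=np.array(s['eef_rot']);print(R)
cm=env.camera_model('wrist');w=env.grab_frame('wrist')
hsv=cv2.cvtColor(w,cv2.COLOR_BGR2HSV);m=((hsv[...,0]<25)&(hsv[...,1]>200)&(hsv[...,2]>100)).astype(np.uint8)
n,l,st,c=cv2.connectedComponentsWithStats(m)
for i in range(1,n):
    if st[i,4]>300: print(st[i],c[i])
print('to .125',R.T@(np.array([.4885,-.3497,.125])-s['tool_pos'])*100,'to .1077',R.T@(np.array([.4885,-.3497,.1077])-s['tool_pos'])*100)
im=env.grab_frame('side');cv2.imwrite('pics/p13.png',np.hstack([cv2.resize(im[250:400,260:460],(400,300)),cv2.resize(w,(400,300))]))
E
```

```text
[ 0.4865 -0.3491  0.1652] [ 0.6022 -0.0164 -2.7953] 0.03834780481659414 60.987598991487175
[[ 0.6269  0.722   0.2928]
 [ 0.6523 -0.6919  0.3095]
 [ 0.4261 -0.0031 -0.9047]]
[598   0  42  30 680] [624.425   10.3794]
[  263   253   116   120 10824] [321.1709 312.2988]
to .125 [-1.6303  0.1975  3.6712] to .1077 [-2.3674  0.2028  5.2363]
```

View pics/p13.png

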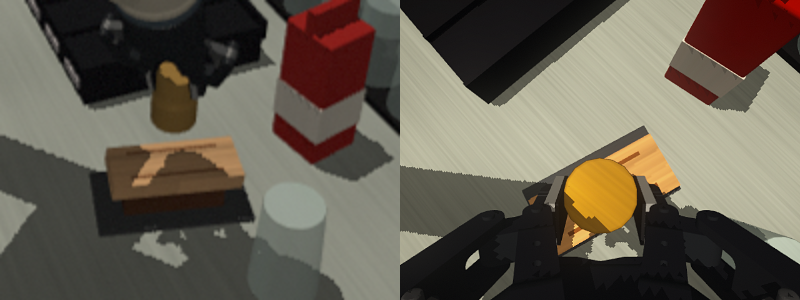

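The weight hangs upright above the middle of the pile. Lower it.

Request:
move_arm(steps=[0, 0, 0, -0.7, 0.2, 1.6, 255, 0, 0, 0, -1.4, 0.2, 3.1, 255, 0, 0, 0, -1.9, 0.2, 4.3, 255, 0, 0, 0, -1.9, 0.2, 4.3, 255, 0, 0, 0, -1.9, 0.2, 4.3, 255])

```text
time: 44.08
tool_pos: [0.4897, -0.3508, 0.1197]
eef_rot: [[0.626, 0.722, 0.295], [0.653, -0.692, 0.308], [0.426, 0.0, -0.905]]
force: [0.6, 0.0, -2.4]
opening: 0.0384
finger_force: 60.9
```

```bash
python3 - <<'E'
from h import *
np.set_printoptions(precision=4,suppress=True)
s=env.sense();print(s['tool_pos'],s['force'],s['opening'],s['finger_force'])
R=np.array(s['eef_rot'])
print('to .1077',R.T@(np.array([.4885,-.3497,.1077])-s['tool_pos'])*100)
E
```

```text
[ 0.4897 -0.3508  0.1197] [ 0.6447  0.0279 -2.4053] 0.03844810236953732 60.91388435102999
to .1077 [-0.5155 -0.1632  1.0872]
```

Request:
move_arm(steps=[0, 0, 0, -0.3, -0.1, 0.6, 255, 0, 0, 0, -0.45, -0.16, 0.9, 255, 0, 0, 0, -0.5, -0.16, 1.05, 255, 0, 0, 0, -0.5, -0.16, 1.05, 255, 0, 0, 0, -0.5, -0.16, 1.05, 255])

```text
time: 44.7
tool_pos: [0.4885, -0.3497, 0.1082]
eef_rot: [[0.626, 0.722, 0.295], [0.653, -0.692, 0.307], [0.426, 0.0, -0.905]]
force: [0.6, 0.4, -1.6]
opening: 0.0385
finger_force: 61.0
```

Request:
move_arm(steps=[0, 0, 0, -0.02, 0, 0.05, 255, 0, 0, 0, -0.03, 0, 0.07, 255, 0, 0, 0, -0.03, 0, 0.07, 255])

```text
time: 45.08
tool_pos: [0.4884, -0.3496, 0.1073]
eef_rot: [[0.626, 0.722, 0.295], [0.653, -0.692, 0.308], [0.426, -0.0, -0.905]]
force: [-0.2, 0.2, -2.8]
opening: 0.0383
finger_force: 61.0
```

Request:
move_arm(steps=[0, 0, 0, -0.02, 0, 0.045, 255, 0, 0, 0, -0.04, 0, 0.09, 255, 0, 0, 0, -0.04, 0, 0.09, 255])

```text
time: 45.45
tool_pos: [0.4885, -0.3495, 0.1071]
eef_rot: [[0.626, 0.722, 0.295], [0.653, -0.692, 0.308], [0.427, 0.0, -0.904]]
force: [-3.9, 0.7, 5.9]
opening: 0.0382
finger_force: 61.8
```

Request:
move_arm(steps=[0, 0, 0, 0, 0, 0, 110, 0, 0, 0, 0, 0, 0, 80, 0, 0, 0, 0, 0, 0, 0, 0, 0, 0, 0, 0, 0, 0, 0, 0, 0, 0, 0, 0, 0, 0, 0, 0, 1, 0, -2.2, 0, 0, 0, 0, 3, 0, -6.3, 0, 0, 0, 0, 5.1, 0, -10.8, 0, 0, 0, 0, 5.1, 0, -10.8, 0])

```text
time: 46.58
tool_pos: [0.4904, -0.3515, 0.2318]
eef_rot: [[0.623, 0.722, 0.301], [0.656, -0.692, 0.301], [0.425, 0.01, -0.905]]
force: [0.2, 0.1, -0.6]
opening: 0.0855
finger_force: 0.0
```

```bash
python3 - <<'E'
from h import *
np.set_printoptions(precision=4,suppress=True)
s=env.sense();print(s['tool_pos'],s['opening'])
cm=env.camera_model('wrist');w=env.grab_frame('wrist')
im=env.grab_frame('side');cv2.imwrite('pics/p14.png',np.hstack([cv2.resize(im[250:400,260:460],(400,300)),cv2.resize(w,(400,300))]))
hsv=cv2.cvtColor(w,cv2.COLOR_BGR2HSV);m=((hsv[...,0]<25)&(hsv[...,1]>200)&(hsv[...,2]>100)).astype(np.uint8)
n,l,st,c=cv2.connectedComponentsWithStats(m)
for i in range(1,n):
    if st[i,4]>300: print(st[i],c[i],toz(cm,c[i],.122)[0])
E
```

```text
[ 0.4904 -0.3515  0.2318] 0.08545154718688301
[ 454    0   94   78 3843] [497.5111  32.5592] [ 0.7176 -0.3001  0.122 ]
[ 519    0   59   59 1532] [546.5822  26.2428] [ 0.7487 -0.3214  0.122 ]
[ 512   11   95  103 3800] [564.0968  63.5524] [ 0.7347 -0.3496  0.122 ]
[ 251  277   95   62 2496] [314.9475 303.9499] [ 0.4892 -0.348   0.122 ]
```

View pics/p14.png

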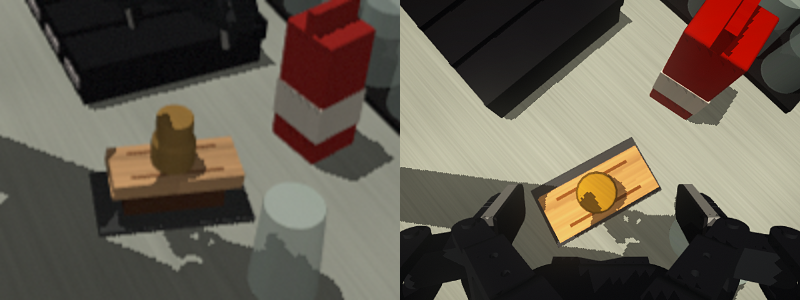

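The weight stands upright in the middle of a square pile, the tray is empty, and the gripper is clear.

```bash
python3 -c "
from plant import env
print(env.hand_in())"
```

```text
the job is handed in; nothing more can be done
None
```

All four boards are in one square, flat pile on the stand, centred to within about 2 mm. The paperweight stands upright on the middle of it, the other things were left alone, and the job was handed in at about 47 s.

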